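Sort the loose steel parts after a column change

ROBOT

A 6-joint arm with a two-finger parallel gripper is mounted at the origin on the work surface. World frame = base frame: x ahead of the robot, y to its left, z up, the work surface at z = 0. Lengths are in mm, angles in rad, forces in N, time in s.
With the tool pointing down it reaches from about 350 to 875 mm from the base axis. Payload 4.2 kg.
Tool frame: the origin (TCP) lies at the very end of the fingers, on their centre line; the grasp point (between the pads) lies 19 mm behind it; z points along the fingers, y is the line along which they close (so a half turn about z gives the same grasp; the last joint's range is limited). The gripper opens to 85 mm and grips with 20 to 120 N. Pads are 22 mm wide; open, the fingers measure 114 mm over their backs; the gripper's body (76 mm by 85 mm) begins 54 mm behind the grasp point. The pads swing forward as they close: fully open they stand 13 mm farther back than shut.
Start: joints at [1.378, 0.385, 0.008, 0, -1.194, -0.259], TCP at [272.832, 562.283, 231.312] pointing down, gripper open.
Joint ranges: [-3.14, 3.14], [-1.21, 2.06], [-1.07, 1.41], [-3.16, 2.05], [-2.99, -0.16], [-3.1, 3.1]. Speed limits (rad/s): [2.79, 2.79, 3.14, 3.14, 3.14, 3.14].

INTERFACE

Orientations are given as a unit quaternion [x, y, z, w].
In Python, from bench import monitor, get_image, camera_info, job_done gives the robot as it stands.
- The arm moves only by the tool send_rows, never from a script. Its argument "series" is a list of rows, each a list of 3 entries, a list of its own where there are three numbers: the shift along the tool's x, y, z in mm, then the turn, a rotation vector about the tool's x, y, z in rad, then the finger opening in mm, from 0 to 85.4. A call has 1 to 8 rows; each row shifts and turns the commanded pose from where the row before left it, along the tool's axes as they then stand; what a row does not reach is not made up. A row lasts 1/10 s, in which the tool goes at most 50 mm and 8.59 degrees, less where a joint would pass 70% of its speed; a pose out of reach is approached as far as the arm can. A call with a gripper value outside its range is refused whole. The fingers move at their own pace and stop on an object; the grip force is fixed at half the most. Time passes only in rows, so rows that do not move let the fingers close. It gives the time, the measured TCP pose, the force, the opening and the grip force at its end, in the units of the state.
- monitor.read_state(): the state, without advancing time (a new reading comes with each control period).
- get_image(name): name is "scene" or "top" or "wrist"; returns the picture (400x640x3 uint8, red, green, blue); there is no depth.
- camera_info(name): a dict with "intrinsics" (3x3 intrinsics, pixels), "R" (3x3) and "t" (3): a world point X has camera coordinates R X + t. Camera axes: x right, y down, z forward; pixel columns grow to the right and rows downward; lengths in mm; the calibration is good to about 2 mm. A picture is of the moment at which its call begins: read the wrist's pose just before it. camera_info takes no time and is no camera call; for the wrist camera it gives the pose at the moment of the call.
- job_done(): hands the job in; it is judged then, once.
The state is a dict: "clock": time; "joints": joint angles; "joint_vel": joint speeds; "joint_efforts": joint torques, N m; "position": TCP position; "ee_rot": TCP orientation; "contact_force": force on the tool from outside, world axes, zero at the start; "wrist_torque": the same for the moment, N m; "gripper_width": finger opening in mm; "grasp_force": force on a finger pad.
Only numpy, scipy, OpenCV 4.12 (cv2) and the standard library are available. Lean on these libraries where they do the work, as an engineer would, in place of code of your own. Each camera call takes 0.05 s, during which the arm holds its last target. There are 200 camera calls.

TASK

Sort the three loose steel parts after the column change: stand the long slim column upright in the round cup, lay the double-ended spanner flat in the long shallow tray, and put the stubby guard cartridge in the square bin. On its way, lay the column in the two V saddles of the sloping rest and let go of it there for a moment, then take it again so that it can be stood up in the cup. Set every part down rather than dropping it, and leave the bottle, the jar, the brass weight, the mouse and the marker where they are.

Things in the scene. Friction and masses are not known exactly. Their poses are not given: they have to be found in the camera images.
- column: The column: bare steel tube 14 mm in diameter, 180 mm long overall, with a hexagonal nut (24 mm across flats, 16 mm long) at each end, so 148 mm of bare tube between the nuts. About 0.16 kg. Both ends alike. Origin on its axis at mid-length (12 mm above the bench when it lies), x along the tube. Starts lying on the bench, resting on flats of its nuts, which keep it from rolling.
- cartridge: The guard cartridge: short steel drum 70 mm long along its x axis, 24 mm in diameter over the middle 36 mm, with a hexagonal cap (30 mm across flats, 17 mm long) at each end. About 0.15 kg. Origin on its axis at mid-length (15 mm above the bench when it lies). Starts lying on the bench.
- spanner: The spanner: flat double open-ended steel spanner, 156 mm long along its x axis, 7 mm thick; shank 14 mm wide over the middle 98 mm, both heads 36 mm wide. About 0.12 kg. Origin under the middle of its shank. Starts lying flat on the bench.
- rest: Sloping rest, fixed: grey plate 165 x 70 x 10 mm with two aluminium V saddles that hold the column's tube at 45 degrees, rising along its +x (away from the robot and left). Saddles 6 mm thick, 40 mm wide across y, 58 mm below and 69 mm above the seat along the slope; arms reach 6 mm above the tube's axis; free space between. End stop 98 mm below the seat. Origin under the plate.
- rest_seat (a point): The point where the column's mid-length lies when it is seated in the saddles: 100 mm above the bench, straight above the rest's origin.
- cup: The round cup, fixed: upright aluminium tube 48 mm outside and 40 mm inside diameter, rim 97 mm above the bench, inner floor 5 mm above the bench (92 mm deep), on a foot 68 mm in diameter and 5 mm thick. Origin at the centre of its underside, z up.
- cup_mouth (a point): Centre of the cup's mouth, at rim height (97 mm above the bench).
- bin: The square bin, fixed: open white plastic box 100 x 100 mm outside, 50 mm high, walls and floor 4 mm thick. Origin at the centre of its underside.
- tray: The long shallow tray, fixed: open white plastic box 200 mm long (its x) by 80 mm wide (its y) outside, 30 mm high, walls and floor 4 mm thick. Origin at the centre of its underside.
- bottle: Bystander: amber glass bottle, 68 mm in diameter, 150 mm high. Origin at the centre of its underside.
- jar: Bystander: open glass jar of vial caps, 60 mm in diameter, 50 mm high. Origin at the centre of its underside.
- weight: Bystander: brass weight, 36 mm in diameter, 42 mm high. Origin at the centre of its underside.
- mouse: Bystander: black computer mouse, 100 x 60 x 32 mm. Origin at the centre of its underside.
- marker: Bystander: blue marker pen with black cap, 140 mm long along its x, 13 mm thick, lying on the bench. Origin on its underside, 10 mm from mid-length.
Things that resemble listed ones, but are neither listed nor needed, are in the scene too. Of the things that look like the spanner, take the one that is farthest to the robot's left at the start. What is shaped like the tray but purple is not meant.

How it is judged (in metres and radians):
On the way:
1. the column lies let go, in both saddles of the sloping rest (distance between column and rest_seat below 0.025 m and (angle between column's own x axis and vertical between 0.65 and 0.92 rad or angle between column's own x axis and vertical between 2.22 and 2.49 rad) and angle between the x axis of column and the x axis of rest, either way round below 0.95 rad and contact force between column and rest above 0.3 N and contact force between the fingers and column below 0.1 N and linear speed of column below 0.03 m/s), for 0.2 s.
At the end, for the whole second after the job is handed in: Column standing on the cup's floor, leaning under 0.33 rad, its middle within 30 mm of the cup's axis and 80 to 108 mm above its underside; cartridge in the bin (middle below 45 mm); spanner flat on the tray's floor (within 0.2 rad); all released and at rest (horizontal distance between column and cup below 0.03 m and angle between the x axis of column and the z axis of cup, either way round below 0.33 rad and z of column in the frame of cup between 0.08 and 0.108 m and x of cartridge in the frame of bin between -0.05 and 0.05 m and y of cartridge in the frame of bin between -0.05 and 0.05 m and z of cartridge in the frame of bin below 0.045 m and x of spanner in the frame of tray between -0.04 and 0.04 m and y of spanner in the frame of tray between -0.035 and 0.035 m and z of spanner in the frame of tray below 0.02 m and angle between the z axis of spanner and the z axis of tray, either way round below 0.2 rad and linear speed of each of column, cartridge, spanner below 0.03 m/s and contact force between the fingers and column below 0.1 N and contact force between the fingers and cartridge below 0.1 N and contact force between the fingers and spanner below 0.1 N); the robot touches nothing.
It fails at once if a bystander was pushed more than 30 mm or tipped over (distance of any of bottle, jar, weight, mouse, marker from where it was at the start of the episode above 0.03 m or angle between any of bottle, jar, weight's own z axis and vertical above 0.5 rad).
It fails at once if a part was dropped (more than about 5 cm of free fall: 1 m/s while not held) ((linear speed of column above 1 m/s and contact force between the fingers and column below 0.1 N) or (linear speed of cartridge above 1 m/s and contact force between the fingers and cartridge below 0.1 N) or (linear speed of spanner above 1 m/s and contact force between the fingers and spanner below 0.1 N)).
It also fails if it takes over 72 s, if anything falls off the work surface, if the arm or the gripper's body presses on something with over 40 N, if the wrist force passes 120 N, or if a joint passes its speed limit or range.

## Working session

There is one attempt and no reset: what is moved stays moved. The work goes in short steps, Python scripts to look and compute and a tool call to move; the robot and the scene stay as the last step left them, time stands still between calls to the robot, and variables do not carry over. Pictures are saved under pics/ and viewed, at most 10 in all, crops included, and the job is handed in when it is done.

Besides the shell and the picture viewer there is one more tool, called after ">>>" as name(argument=value, ...) on one line, values as JSON. send_rows: Moves the arm, as the interface text tells. Its arguments: {"type":"object","properties":{"series":{"type":"array"}},"required":["series"]}

```bash
mkdir -p pics; ls
python3 - <<'E'
from bench import monitor,get_image,camera_info
import cv2,numpy as np
s=monitor.read_state();print(s)
for n in("scene","top"):
    im=get_image(n);cv2.imwrite(f"pics/{n}0.png",im[:,:,::-1])
    c=camera_info(n);print(n,c)
E
```

```text
pics
{'clock': 0.0, 'joints': array([ 1.37757836e+00,  3.85562727e-01,  6.62524086e-03, -5.00699336e-04,
       -1.19401194e+00, -2.58598416e-01]), 'joint_vel': array([ 3.72177059e-04,  1.02191776e-03,  2.10840139e-04, -1.02507586e-03,
        1.15884806e-03, -7.99427973e-05]), 'joint_efforts': array([-3.43730580e-04, -3.92288053e+01,  1.88403332e+01,  4.18606684e+00,
       -4.62789059e-03,  1.07316362e-05]), 'position': array([272.60274238, 561.76312757, 230.21738625]), 'ee_rot': array([ 9.74569799e-01, -2.24081446e-01, -1.97378326e-04,  1.08357825e-03]), 'contact_force': array([ 0.291413  , -0.61332125,  0.68593085]), 'wrist_torque': array([-0.01475782,  0.02483506, -0.01954444]), 'grasp_force': 0.0, 'gripper_width': 85.05454779178241}
scene {'intrinsics': array([[374.01180846,   0.        , 316.74209223],
       [  0.        , 374.01180846, 201.67646566],
       [  0.        ,   0.        ,   1.        ]]), 'R': array([[ 0.51328617,  0.85807233,  0.01578532],
       [ 0.71369056, -0.41655951, -0.5631376 ],
       [-0.47663727,  0.30031657, -0.82621236]]), 't': array([-107.92514955, -390.30933133, 1534.67134247])}
top {'intrinsics': array([[469.02949719,   0.        , 326.018874  ],
       [  0.        , 469.02949719, 200.17200611],
       [  0.        ,   0.        ,   1.        ]]), 'R': array([[-0.01385771, -0.99990315,  0.00128343],
       [-0.97463467,  0.01322075, -0.22341098],
       [ 0.22337238, -0.00434684, -0.97472349]]), 't': array([-173.93389176,  548.93767744, 1712.97159284])}
```

View pics/scene0.png

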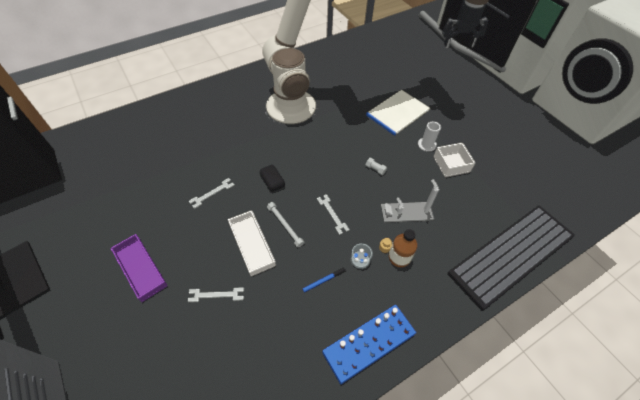

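View pics/top0.png

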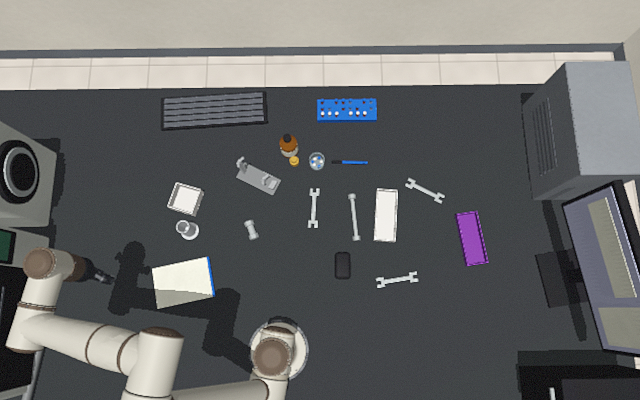

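Scene: column around (285,224), spanners at (333,213), (212,193) and (216,294), cartridge (376,166), cup (430,136), bin (455,159), rest (410,210), tray (251,242). Top: the leftmost spanner is the one at (313,208), and the purple tray at (470,238) is not meant. Next I'll measure with masks.

```bash
cat > h.py <<'E'
import cv2,numpy as np
from bench import monitor,get_image,camera_info
from scipy.spatial.transform import Rotation as Rn
def ray(c,u,z):
    """pixels (n,2) -> world points on plane z"""
    u=np.atleast_2d(u).astype(float);K,R,t=c["intrinsics"],np.array(c["R"]),np.array(c["t"])
    d=(np.linalg.inv(K)@np.c_[u,np.ones(len(u))].T).T@R
    o=-R.T@t
    return o+d*((z-o[2])/d[:,2])[:,None]
def blobs(im,c,z,lo=110,amin=40,amax=1e5,mask=None):
    g=im.min(2) if mask is None else mask
    m=(g>lo).astype(np.uint8)
    cs,_=cv2.findContours(m,cv2.RETR_EXTERNAL,cv2.CHAIN_APPROX_NONE)
    for k in cs:
        a=cv2.contourArea(k)
        if not amin<a<amax: continue
        w=ray(c,k[:,0,:],z)
        r=cv2.minAreaRect(w[:,:2].astype(np.float32))
        (x,y),(W,H),an=r
        if W<H: an+=90;W,H=H,W
        print("px",k[:,0].mean(0).round(),"A",a,"xy",round(x,1),round(y,1),"LW",round(W,1),round(H,1),"ang",round((an+90)%180-90,1))
E
python3 - <<'E'
from h import *
im=cv2.imread("pics/top0.png");c=camera_info("top")
sub=im.copy();sub[:150]=0;sub[270:]=0;sub[:,:160]=0;sub[:,410:]=0
blobs(sub,c,10)
E
```

```text
px [185. 265.] A 354.5 xy 322.1 357.6 LW 181.8 45.2 ang 89.2
px [251. 229.] A 127.0 xy 447.8 109.2 LW 75.9 35.0 ang 20.6
px [187. 229.] A 308.0 xy 449.2 356.4 LW 92.7 67.3 ang 70.9
px [354. 217.] A 168.5 xy 493.1 -286.7 LW 185.5 28.4 ang 3.8
px [386. 215.] A 1090.5 xy 498.8 -411.9 LW 209.4 85.8 ang -5.6
px [313. 208.] A 184.0 xy 530.7 -132.7 LW 156.0 39.1 ang -2.4
px [186. 199.] A 792.0 xy 572.6 367.1 LW 123.4 111.5 ang 73.3
px [254. 175.] A 706.5 xy 657.7 96.3 LW 197.0 83.0 ang 57.2
px [316. 160.] A 191.0 xy 720.9 -146.0 LW 70.7 59.7 ang -0.7
px [289. 153.] A 45.5 xy 752.2 -35.3 LW 60.0 24.2 ang -86.5
```

Run:
```python
from h import *
s=monitor.read_state();c=camera_info("wrist")
R=np.array(c["R"]);o=-R.T@np.array(c["t"]);T=Rn.from_quat(s["ee_rot"]).as_matrix()
print("cam in tool",T.T@(o-s["position"]),"\ncam axes in tool\n",(T.T@R.T).round(3),c["intrinsics"][0,0],c["intrinsics"][:2,2])
a=cv2.imread("pics/top0.png")[140:250,160:300];b=cv2.imread("pics/scene0.png")[110:280,350:480]
cv2.imwrite("pics/crop1.png",np.hstack([cv2.resize(a,None,fx=3,fy=3,interpolation=2),cv2.resize(b,None,fx=2.8,fy=2.8,interpolation=2)[:330],]))
```

```text
cam in tool [  84.0836944    -0.82819461 -143.3709866 ] 
cam axes in tool
 [[ 0.    -0.945 -0.327]
 [ 1.     0.     0.   ]
 [-0.    -0.327  0.945]] 292.3536031714614 [317.21692046 203.17471173]
```

View pics/crop1.png

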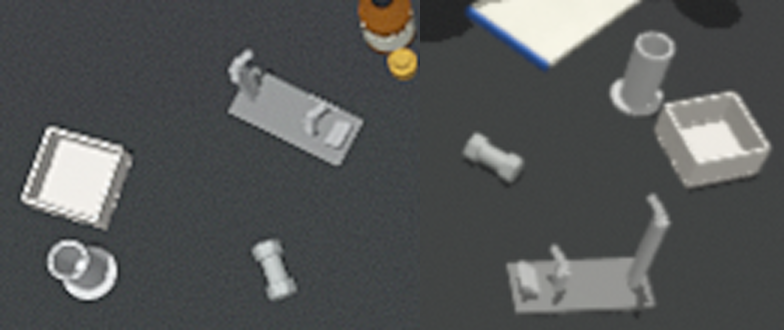

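Crop: in the top view, cup rim centre about (183,227), bin, and rest plate corners at crop (258,70), (362,122), (343,163) and (230,110). The tall saddle is at the upper left, which is the high end, pointing away and left.

Run:
```python
from h import *
c=camera_info("top");d=camera_info("scene")
T=lambda p:np.array(p)/3+[160,140]
S=lambda p:(np.array(p)-[420,0])/2.8+[350,110]
print("cup top",ray(c,T([[70,260]]),97),ray(c,T([[89,272]]),5),"scene",ray(d,S([[655,45]]),97),ray(d,S([[637,97]]),5))
P=ray(c,T([[258,70],[362,122],[343,163],[230,110]]),10);print("rest",P.round(0),P.mean(0),np.degrees(np.arctan2(*(P[0]-P[1])[1::-1])),np.degrees(np.arctan2(*(P[3]-P[2])[1::-1])))
Q=ray(d,S([[507,263],[516,312],[653,305],[636,258]]),10);print(Q.round(0),Q.mean(0))
B=ray(c,T([[50,128],[130,155],[105,225],[25,198]]),50);print("bin",B.round(0),B.mean(0))
B=ray(d,S([[657,133],[685,185],[767,150],[738,95]]),50);print("bin",B.round(0),B.mean(0))
```

```text
cup top [[446.14091071 342.25308372  97.        ]] [[446.26368248 345.02822132   5.        ]] scene [[445.73175659 349.19546729  97.        ]] [[449.78099453 346.80375495   5.        ]]
rest [[713. 134.  10.]
 [640.  -4.  10.]
 [585.  20.  10.]
 [658. 169.  10.]] [648.84727277  79.73711174  10.        ] 62.09869233308427 63.720807718450956
[[582.  29.  10.]
 [643.  -3.  10.]
 [717. 142.  10.]
 [655. 169.  10.]] [649.56823481  84.30046005  10.        ]
bin [[626. 391.  50.]
 [589. 287.  50.]
 [498. 315.  50.]
 [535. 418.  50.]] [562.08509182 352.87592377  50.        ]
bin [[537. 291.  50.]
 [618. 265.  50.]
 [628. 392.  50.]
 [540. 426.  50.]] [580.60641246 343.20497059  50.        ]
```

>>> send_rows(series=[[[-10,35,0],[0,0,0],85],[[-10,45,0],[0,0,0],85],[[-10,45,0],[0,0,0],85],[[-10,45,0],[0,0,0],85],[[-10,45,0],[0,0,0],85],[[0,0,0],[0,0,0],85]])

```text
clock: 0.7
position: [132.2, 385.7, 230.9]
ee_rot: [0.975, -0.223, -0.001, 0.001]
contact_force: [0.6, 1.1, 0.7]
gripper_width: 84.9
grasp_force: 0.0
```

>>> send_rows(series=[[[45,12.4,0],[0,0,0],85],[[45,12.4,0],[0,0,0],85],[[45,12.4,0],[0,0,0],85],[[45,12.4,0],[0,0,0],85],[[45,12.4,0],[0,0,0],85],[[45,12.4,0],[0,0,0],85],[[45,12.4,0],[0,0,0],85],[[45,12.4,0],[0,0,0],85]])

```text
clock: 1.5
position: [416.0, 142.6, 231.3]
ee_rot: [0.975, -0.224, 0.0, -0.0]
contact_force: [0.6, 1.7, 0.5]
gripper_width: 85.0
grasp_force: 0.0
```

>>> send_rows(series=[[[45,12.4,0],[0,0,0],85],[[0,0,15],[0,0,-0.135],85],[[0,0,15],[0,0,-0.135],85],[[0,0,15],[0,0,-0.135],85],[[0,0,15],[0,0,-0.135],85],[[0,0,20],[0,0,-0.135],85],[[0,0,0],[0,0,-0.135],85],[[0,0,0],[0,0,0],85]])

```text
clock: 2.3
position: [449.6, 113.2, 150.5]
ee_rot: [0.984, 0.178, -0.001, 0.0]
contact_force: [-0.3, -0.2, 1.1]
gripper_width: 85.1
grasp_force: 0.0
```

```bash
cat >> h.py <<'E'
def wshot(name):
    s=monitor.read_state();c=camera_info("wrist");im=get_image("wrist")[:,:,::-1].copy()
    cv2.imwrite(f"pics/{name}.png",im)
    return s,c,im
def totool(s,w):
    return Rn.from_quat(s["ee_rot"]).inv().apply(w)
def pose(s):
    M=Rn.from_quat(s["ee_rot"]).as_matrix()
    print("t",s["clock"],"pos",s["position"].round(1),"xaxis",M[:,0].round(3),"zaxis",M[:,2].round(3),"yaw",np.degrees(np.arctan2(M[1,0],M[0,0])).round(1),"j",s["joints"].round(2))
E
python3 - <<'E'
from h import *
s,c,im=wshot("w1");pose(s)
blobs(im,c,15,lo=110,amin=300)
E
```

```text
t 2.3 pos [449.6 113.2 150.5] xaxis [ 0.937  0.35  -0.002] zaxis [-0.002 -0.001 -1.   ] yaw 20.5 j [ 0.6   0.19 -0.49  0.   -0.89  1.33]
px [625. 339.] A 313.0 xy 404.7 -298.2 LW 42.0 18.1 ang 86.2
px [ 70. 271.] A 14985.0 xy 258.5 340.8 LW 164.6 153.2 ang -78.7
px [322. 214.] A 1039.5 xy 431.7 101.3 LW 55.5 34.0 ang 19.8
px [572. 193.] A 2547.0 xy 530.4 -124.7 LW 152.0 35.5 ang -3.5
px [  7. 119.] A 330.5 xy 413.1 404.0 LW 52.4 13.0 ang 0.9
px [ 93. 105.] A 1307.5 xy 451.8 333.4 LW 64.2 52.7 ang 22.7
px [463.  32.] A 5727.5 xy 632.1 54.6 LW 93.8 67.0 ang 62.5
px [57. 14.] A 914.0 xy 512.4 367.7 LW 62.4 29.5 ang -69.5
```

View pics/w1.png

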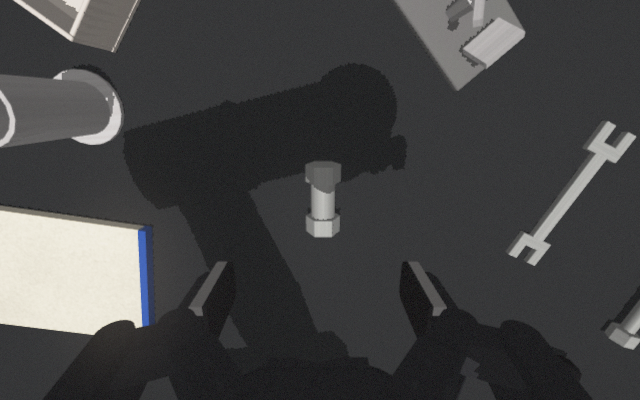

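Wrist view: the cartridge spans rows 160–237 at column 323, upper half in shadow and aligned with tool x. The fingers are symmetric about column 318.

Run:
```python
from h import *
s=monitor.read_state();c=camera_info("wrist")
for p in ([[323,161]],[[323,237]],[[323,199]]):
    w=ray(c,p,18);print(w,totool(s,w-s["position"]))
im=cv2.imread("pics/w1.png");
print(ray(c,[[90,105]],5), "cup foot approx")
```

```text
[[481.15657779 119.91949325  18.        ]] [[ 31.62434104   4.78115546 133.00663447]]
[[406.47633898  91.6260755   18.        ]] [[-48.23407577   5.31690231 133.04900627]]
[[445.492025   106.40759095  18.        ]] [[ -6.51312032   5.03700858 133.0268697 ]]
[[452.36279868 342.34389697   5.        ]] cup foot approx
```

>>> send_rows(series=[[[-7,5,40],[0,0,0],85],[[0,0,45],[0,0,0],85],[[0,0,40],[0,0,0],85],[[0,0,23],[0,0,0],85],[[0,0,0],[0,0,0],10],[[0,0,0],[0,0,0],10],[[0,0,0],[0,0,0],10],[[0,0,0],[0,0,0],10]])

```text
clock: 3.15
position: [446.0, 107.0, 4.9]
ee_rot: [0.984, 0.178, 0.002, -0.001]
contact_force: [-0.3, -0.1, 0.8]
gripper_width: 27.6
grasp_force: 0.0
```

>>> send_rows(series=[[[0,0,0],[0,0,0],10],[[0,0,0],[0,0,0],10],[[0,0,0],[0,0,0],10],[[0,0,0],[0,0,0],10]])

```text
clock: 3.55
position: [445.9, 107.0, 5.1]
ee_rot: [0.984, 0.178, 0.002, -0.001]
contact_force: [-1.5, -0.6, 6.9]
gripper_width: 21.8
grasp_force: 58.5
```

>>> send_rows(series=[[[0,0,-35],[0,0,0],10],[[0,0,-40],[0,0,0],10],[[0,0,-45],[0,0,0],10],[[0,0,-45],[0,0,0],10],[[33,-31,0],[0,0,0],10],[[33,-31,0],[0,0,0],10],[[34,-31,0],[0,0,0],10],[[33,-31,0],[0,0,0],10]])

```text
clock: 4.35
position: [526.3, 270.5, 169.6]
ee_rot: [0.984, 0.178, 0.001, -0.001]
contact_force: [0.3, -0.7, -1.1]
gripper_width: 22.1
grasp_force: 59.4
```

>>> send_rows(series=[[[33,-31,0],[0,0,0],10],[[34,-31,0],[0,0,0],10],[[0,0,0],[0,0,0],10]])

```text
clock: 4.65
position: [568.4, 355.1, 167.4]
ee_rot: [0.984, 0.179, 0.001, -0.001]
contact_force: [-0.9, -0.5, -2.5]
gripper_width: 21.8
grasp_force: 59.4
```

Run:
```python
from h import *
s,c,im=wshot("w2");pose(s)
blobs(im,c,50,lo=110,amin=300)
```

```text
t 4.65 pos [568.4 355.1 167.4] xaxis [0.936 0.353 0.002] zaxis [ 0.002  0.002 -1.   ] yaw 20.7 j [ 0.8   0.51  0.04  0.   -1.1   1.13]
px [225. 380.] A 564.5 xy 315.4 375.7 LW 89.8 19.2 ang -17.5
px [624. 365.] A 773.0 xy 507.1 -53.4 LW 55.4 40.6 ang -3.7
px [587. 198.] A 11383.0 xy 655.9 109.5 LW 170.9 89.3 ang 62.4
px [315. 254.] A 17440.5 xy 504.4 350.5 LW 266.2 133.3 ang 10.0
```

View pics/w2.png

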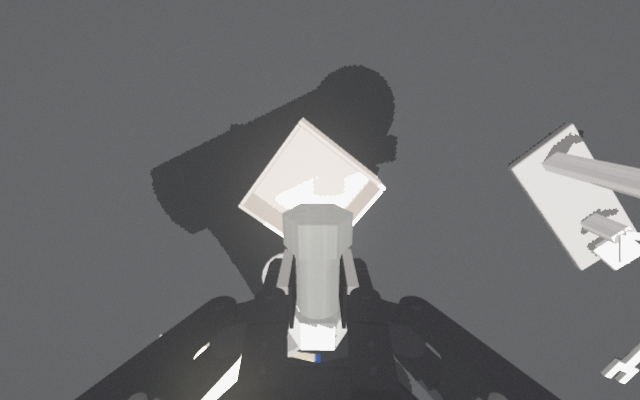

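Wrist view: bin rim corners at (303,118), (385,188) and (239,207), with the cartridge held in the middle. Rest plate corners are (573,124), (511,168) and (582,270).

Run:
```python
from h import *
s=monitor.read_state();c=camera_info("wrist")
B=ray(c,[[303,118],[385,188],[239,207]],50);m=(B[1]+B[2])/2
print(B.round(0),"bin",m,"tool",totool(s,m-s["position"]))
P=ray(c,[[573,124],[511,168],[582,270]],10);print("rest",P.round(0),"c",(P[0]+P[2])/2, np.degrees(np.arctan2(*(P[1]-P[2])[1::-1])),np.linalg.norm(P[1]-P[2]),np.linalg.norm(P[1]-P[0]))
```

```text
[[630. 390.  50.]
 [598. 298.  50.]
 [532. 419.  50.]] bin [564.71823426 358.60652523  50.        ] tool [ 6.55918506e-02 -6.38452377e+00  1.17369232e+02]
rest [[716. 137.  10.]
 [656. 171.  10.]
 [580.  24.  10.]] c [648.35668782  80.60434803  10.        ] 62.68629196913156 165.2191999156045 68.50062729680462
```

>>> send_rows(series=[[[0,-5,40],[0,0,0],10],[[0,0,45],[0,0,0],10],[[0,0,40],[0,0,0],10],[[0,0,20],[0,0,0],10],[[0,0,10],[0,0,0],10],[[0,0,0],[0,0,0],10],[[0,0,0],[0,0,0],10]])

```text
clock: 5.4
position: [565.9, 355.7, 15.2]
ee_rot: [0.984, 0.178, 0.001, -0.001]
contact_force: [-0.7, 0.2, -0.2]
gripper_width: 21.8
grasp_force: 59.4
```

>>> send_rows(series=[[[0,0,4],[0,0,0],10],[[0,0,0],[0,0,0],40],[[0,0,0],[0,0,0],40],[[0,0,0],[0,0,0],40],[[0,0,-15],[0,0,0],40],[[0,0,-45],[0,0,0],40],[[0,0,-45],[0,0,0],40],[[0,0,-45],[0,0,0],60]])

```text
clock: 6.2
position: [565.3, 355.2, 162.4]
ee_rot: [0.984, 0.178, 0.001, -0.0]
contact_force: [0.2, 0.4, 0.0]
gripper_width: 53.1
grasp_force: 0.0
```

Run:
```python
from h import *
s,c,im=wshot("w3");pose(s);print(s["gripper_width"])
g=im.min(2);print(ray(c,[[320,203]],10))
blobs(im,c,20,lo=110,amin=300)
```

```text
t 6.2 pos [565.3 355.2 162.4] xaxis [0.936 0.351 0.001] zaxis [ 0.001  0.    -1.   ] yaw 20.5 j [ 0.8   0.51  0.03  0.   -1.09  1.13]
53.095567487760135
[[549.89889007 347.09650977  10.        ]]
px [201. 382.] A 1237.5 xy 270.3 417.3 LW 79.3 62.3 ang 17.8
px [626. 368.] A 639.5 xy 486.7 -102.7 LW 52.9 46.0 ang -3.4
px [250. 275.] A 454.5 xy 443.7 393.5 LW 67.2 16.1 ang 2.6
px [385. 274.] A 466.0 xy 499.2 248.7 LW 67.4 15.3 ang 38.9
px [589. 196.] A 11400.0 xy 654.7 78.8 LW 190.8 95.2 ang 62.3
px [310. 251.] A 18184.5 xy 476.2 354.1 LW 310.3 145.8 ang 1.8
```

>>> send_rows(series=[[[0,0,-40],[0,0,0],85],[[-20,44,0],[0,0,0],85],[[-20,44,0],[0,0,0],85],[[-20,44,0],[0,0,0],85],[[-20,44,0],[0,0,0],85],[[-20,44,0],[0,0,0],85],[[-20,44,0],[0,0,0],85],[[-20,44,0],[0,0,0],85]])

```text
clock: 7.05
position: [541.7, 16.0, 200.7]
ee_rot: [0.984, 0.178, 0.001, 0.0]
contact_force: [1.3, -1.1, -0.1]
gripper_width: 85.3
grasp_force: 0.0
```

>>> send_rows(series=[[[-20,44,0],[0,0,0],85],[[-20,44,0],[0,0,0],85],[[-20,44,0],[0,0,0],85],[[0,0,20],[0,0,0.137],85],[[0,0,20],[0,0,0.137],85],[[0,0,20],[0,0,0.137],85],[[0,0,0],[0,0,0],85]])

```text
clock: 7.75
position: [530.3, -127.0, 137.6]
ee_rot: [1.0, -0.027, -0.002, -0.0]
contact_force: [0.2, 0.7, 0.3]
gripper_width: 85.2
grasp_force: 0.0
```

Run:
```python
from h import *
s,c,im=wshot("w4");pose(s)
blobs(im,c,7,lo=90,amin=300)
```

```text
t 7.75 pos [ 530.3 -127.   137.6] xaxis [ 0.999 -0.053 -0.005] zaxis [-0.005  0.    -1.   ] yaw -3.1 j [ 0.06  0.34 -0.32 -0.   -0.92  1.46]
px [615. 382.] A 933.5 xy 258.6 -483.3 LW 75.6 45.0 ang -81.2
px [207. 288.] A 544.0 xy 427.4 2.5 LW 80.5 17.3 ang -29.6
px [428. 288.] A 536.5 xy 414.7 -243.3 LW 81.3 16.9 ang 23.9
px [483. 216.] A 3265.5 xy 482.4 -292.1 LW 197.5 30.2 ang 4.5
px [323. 184.] A 2945.5 xy 530.1 -132.6 LW 156.0 36.6 ang -3.8
px [599. 213.] A 16070.5 xy 485.5 -422.0 LW 219.5 117.5 ang -5.2
px [330.   4.] A 419.5 xy 686.1 -144.8 LW 39.9 8.2 ang 87.0
px [75. 75.] A 13539.0 xy 639.8 74.6 LW 135.8 79.5 ang 62.6
```

View pics/w4.png

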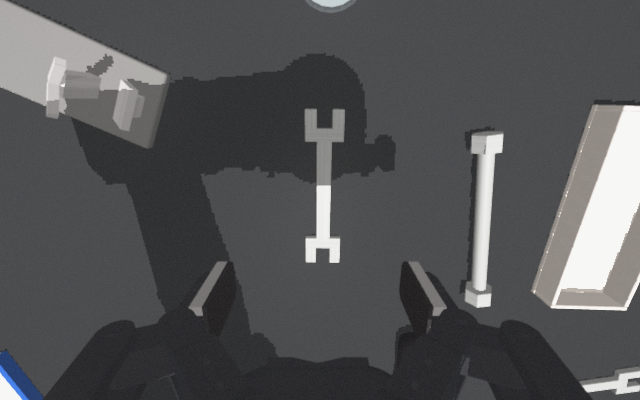

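Wrist view: spanner centred at (323,184), column at (483,216) from nut (486,142) to nut (478,295), and the tray at the right.

>>> send_rows(series=[[[0,5.5,40],[0,0,0],85],[[0,0,45],[0,0,0],85],[[0,0,35],[0,0,0],70],[[0,0,12],[0,0,0.01],50],[[0,0,0],[0,0,0],40],[[0,0,0],[0,0,0],40]])

```text
clock: 8.4
position: [533.8, -132.3, 9.4]
ee_rot: [1.0, -0.03, 0.002, 0.0]
contact_force: [0.2, -0.0, 0.2]
gripper_width: 40.2
grasp_force: 0.0
```

>>> send_rows(series=[[[-3,0,8],[0,0,0],40],[[0,0,0],[0,0,0],40],[[0,0,0],[0,0,0],40]])

```text
clock: 8.7
position: [529.1, -132.2, 0.1]
ee_rot: [1.0, -0.031, 0.001, -0.0]
contact_force: [-0.1, -1.1, 0.1]
gripper_width: 39.6
grasp_force: 0.0
```

>>> send_rows(series=[[[1,0,-1.5],[0,0,0],40],[[0,0,0],[0,0,0],5],[[0,0,0],[0,0,0],5],[[0,0,0],[0,0,0],5],[[0,0,0],[0,0,0],5],[[0,0,0],[0,0,0],5]])

```text
clock: 9.3
position: [530.2, -132.2, 1.4]
ee_rot: [1.0, -0.031, 0.0, 0.0]
contact_force: [-0.9, -0.3, 6.2]
gripper_width: 11.6
grasp_force: 59.5
```

>>> send_rows(series=[[[0,0,-20],[0,0,0],5],[[0,0,-40],[0,0,0],5],[[0,0,-45],[0,0,0],5],[[0,0,-45],[0,0,0],5],[[-3,45,0],[0,0,0],5],[[-3,46,0],[0,0,0],5],[[-3,46,0],[0,0,0],5],[[-3,46,0],[0,0,0],5]])

```text
clock: 10.1
position: [505.6, -315.3, 150.2]
ee_rot: [1.0, -0.031, -0.0, -0.0]
contact_force: [1.6, 0.1, -1.6]
gripper_width: 11.7
grasp_force: 58.8
```

>>> send_rows(series=[[[-3,46,0],[0,0,0],5],[[-3,45,0],[0,0,0.03],5],[[0,0,0],[0,0,0],5]])

```text
clock: 10.4
position: [493.0, -409.0, 149.1]
ee_rot: [0.999, -0.05, -0.001, 0.0]
contact_force: [0.3, 0.8, -1.4]
gripper_width: 11.8
grasp_force: 58.9
```

Run:
```python
from h import *
s,c,im=wshot("w5");pose(s)
blobs(im,c,30,lo=90,amin=300)
```

```text
t 10.4 pos [ 493.  -409.   149.1] xaxis [ 0.995 -0.099 -0.001] zaxis [-0.001  0.    -1.   ] yaw -5.7 j [-0.44  0.48 -0.06  0.   -1.03  1.91]
px [623. 243.] A 4154.5 xy 409.5 -706.6 LW 173.5 39.1 ang 12.0
px [198. 200.] A 3162.0 xy 492.0 -296.1 LW 177.3 32.7 ang 6.5
px [302. 223.] A 25722.0 xy 445.8 -385.0 LW 304.0 158.6 ang -4.2
px [482.  62.] A 4765.0 xy 592.2 -556.5 LW 145.4 35.3 ang 61.5
```

View pics/w5.png

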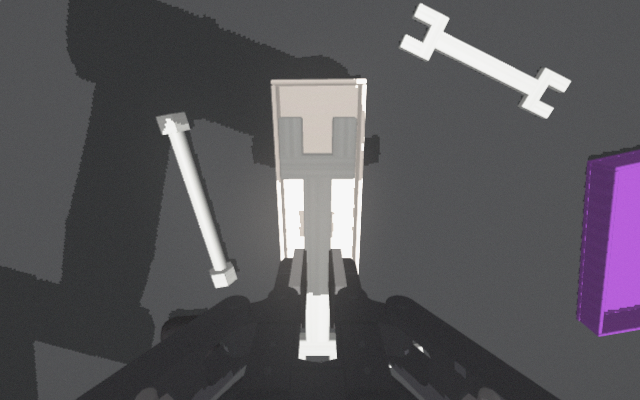

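Wrist view: far rim corners of the tray at (272,80) and (366,80), sides symmetric about column 319. The spanner is held aligned, and the column lies from (172,122) to (223,275).

Run:
```python
from h import *
s=monitor.read_state();c=camera_info("wrist")
P=ray(c,[[272,80],[366,80]],30);print(P,np.linalg.norm(P[0]-P[1]));m=P.mean(0)
print("far edge tool",totool(s,m-s["position"]))
Q=ray(c,[[172,123],[223,275]],14);print("col",Q,Q.mean(0),np.linalg.norm(Q[0]-Q[1]),np.degrees(np.arctan2(*(Q[0]-Q[1])[1::-1])))
```

```text
[[ 597.81162097 -378.2869534    30.        ]
 [ 590.24299237 -455.77125138   30.        ]] 77.85307040719819
far edge tool [101.63419959   0.6071203  118.83614524]
col [[ 571.81263744 -279.10910729   14.        ]
 [ 407.73828354 -293.00243734   14.        ]] [ 489.77546049 -286.05577232   14.        ] 164.66152625343673 4.840090710550508
```

>>> send_rows(series=[[[1,0,40],[0,0,0],5],[[0,0,45],[0,0,0],5],[[0,0,35],[0,0,0],5],[[0,0,15],[0,0,0],5],[[0,0,4],[0,0,0],5],[[0,0,0],[0,0,0],5],[[0,0,0],[0,0,0],5]])

```text
clock: 11.15
position: [497.2, -405.2, 14.0]
ee_rot: [0.999, -0.046, 0.002, 0.001]
contact_force: [0.3, -0.2, -1.4]
gripper_width: 11.6
grasp_force: 58.9
```

>>> send_rows(series=[[[-2,3,5],[0,0,0],5],[[0,0,0],[0,0,0],5],[[0,0,0],[0,0,0],5],[[0,0,0],[0,0,0],5]])

```text
clock: 11.55
position: [493.5, -407.6, 7.2]
ee_rot: [0.999, -0.046, 0.0, 0.0]
contact_force: [-0.3, -0.9, -0.5]
gripper_width: 11.5
grasp_force: 58.9
```

>>> send_rows(series=[[[0,0,1.5],[0,0,0],5],[[0,0,0],[0,0,0],25],[[0,0,0],[0,0,0],28],[[0,0,0],[0,0,0],28],[[0,0,-10],[0,0,0],28],[[0,0,-40],[0,0,0],28],[[0,0,-45],[0,0,0],60],[[0,0,-35],[0,0,0],85]])

```text
clock: 12.35
position: [494.1, -408.0, 139.0]
ee_rot: [0.999, -0.046, 0.001, 0.001]
contact_force: [0.6, -0.7, -0.2]
gripper_width: 56.1
grasp_force: 0.0
```

>>> send_rows(series=[[[-5,-40,0],[0,0,0],85],[[-5,-40,0],[0,0,0],85],[[-5,-41,0],[0,0,0],85],[[0,0,0],[0,0,-0.085],85],[[0,0,0],[0,0,-0.085],85],[[0,0,0],[0,0,0],85],[[0,0,0],[0,0,0],85]])

```text
clock: 13.05
position: [489.8, -285.7, 136.0]
ee_rot: [0.999, 0.038, 0.0, 0.0]
contact_force: [0.0, 0.1, 0.2]
gripper_width: 84.9
grasp_force: 0.0
```

Run:
```python
from h import *
s,c,im=wshot("w6");pose(s)
blobs(im,c,12,lo=90,amin=300)
t=get_image("top")[:,:,::-1].copy();cv2.imwrite("pics/t6.png",t)
```

```text
t 13.05 pos [ 489.8 -285.7  136. ] xaxis [0.997 0.075 0.001] zaxis [ 0.001 -0.    -1.   ] yaw 4.3 j [-0.24  0.37 -0.27  0.   -0.93  1.89]
px [476. 386.] A 331.5 xy 260.7 -499.4 LW 35.7 30.3 ang -81.6
px [207. 288.] A 538.0 xy 377.7 -173.4 LW 77.7 16.8 ang -22.2
px [321. 184.] A 3202.0 xy 485.5 -288.0 LW 189.7 28.6 ang 4.8
px [451. 204.] A 20606.5 xy 479.8 -413.3 LW 236.4 98.2 ang -5.2
px [608.  74.] A 2506.0 xy 611.0 -529.4 LW 81.6 38.6 ang 61.5
```

View pics/w6.png

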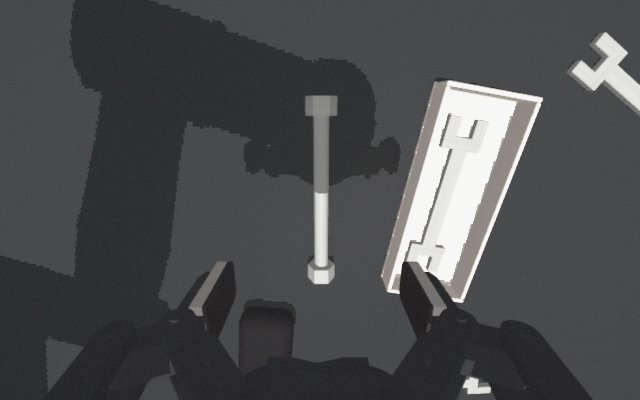

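Wrist view: the spanner lies flat in the tray. The column is at column 321, rows 95–283, aligned with the tool.

>>> send_rows(series=[[[-2,1.5,45],[0,0,0],85],[[0,0,45],[0,0,0],85],[[0,0,32],[0,0,-0.005],60],[[0,0,11],[0,0,0],50],[[0,0,0],[0,0,0],45],[[0,0,0],[0,0,0],45],[[0,0,0],[0,0,0],45]])

```text
clock: 13.85
position: [489.3, -287.8, 4.3]
ee_rot: [0.999, 0.041, 0.002, 0.001]
contact_force: [-0.4, -0.8, 0.7]
gripper_width: 44.9
grasp_force: 0.0
```

Run:
```python
from h import *
pose(monitor.read_state())
```

```text
t 13.85 pos [ 489.3 -287.8    4.3] xaxis [0.997 0.082 0.004] zaxis [ 0.004 -0.001 -1.   ] yaw 4.7 j [-0.25  0.55 -0.39  0.   -0.63  1.9 ]
```

>>> send_rows(series=[[[0,0,0],[0,0,0],5],[[0,0,0],[0,0,0],5],[[0,0,0],[0,0,0],5],[[0,0,0],[0,0,0],5],[[0,0,0],[0,0,0],5]])

```text
clock: 14.35
position: [488.6, -287.5, 3.7]
ee_rot: [0.999, 0.041, 0.001, 0.0]
contact_force: [0.1, -0.1, 5.6]
gripper_width: 11.6
grasp_force: 58.6
```

>>> send_rows(series=[[[0,0,-20],[0,0,0],5],[[0,0,-45],[0,0,0],5],[[0,0,-45],[0,0,0],5],[[0,0,-45],[0,0,0],5],[[0,0,-45],[0,0,0],5],[[0,0,-40],[0,0,0],5],[[0,0,0],[0,0,0],5]])

```text
clock: 15.05
position: [490.5, -288.5, 249.1]
ee_rot: [0.999, 0.042, 0.006, 0.003]
contact_force: [1.0, -0.2, -1.4]
gripper_width: 11.6
grasp_force: 58.9
```

Run:
```python
from h import *
s=monitor.read_state();pose(s);print(s["gripper_width"],s["grasp_force"])
s,c,im=wshot("w7");blobs(im,c,s["position"][2]+7.7,lo=90,amin=300)
```

```text
t 15.05 pos [ 490.5 -288.5  249.1] xaxis [0.996 0.083 0.012] zaxis [ 0.012 -0.005 -1.   ] yaw 4.8 j [-0.25  0.27 -0.11  0.   -1.17  1.9 ]
11.588851352602328 58.90652775764465
px [613. 256.] A 3047.0 xy 508.5 -444.1 LW 72.0 16.7 ang 7.5
px [351. 198.] A 25104.0 xy 506.2 -310.5 LW 155.8 80.8 ang 2.8
px [541. 106.] A 2386.5 xy 580.3 -381.8 LW 56.6 13.9 ang 61.6
px [40. 32.] A 4243.0 xy 593.3 -163.9 LW 30.1 25.3 ang 63.0
```

>>> send_rows(series=[[[20,-39,0],[0,0,0],5],[[20,-39,0],[0,0,0],5],[[20,-39,0],[0,0,0],5],[[20,-39,0],[0,0,0],5],[[20,-39,0],[0,0,0],5],[[20,-39,0],[0,0,0],5],[[20,-39,0],[0,0,0],5],[[20,-39,0],[0,0,0],5]])

```text
clock: 15.9
position: [620.8, 38.6, 239.8]
ee_rot: [0.999, 0.041, -0.002, 0.0]
contact_force: [0.4, 0.2, -1.0]
gripper_width: 11.5
grasp_force: 58.9
```

>>> send_rows(series=[[[0,0,0],[0,0,-0.145],5],[[0,0,0],[0,0,-0.145],5],[[0,0,0],[0,0,-0.145],5],[[0,0,0],[0,0,-0.145],5],[[0,0,0],[0,0,-0.145],5],[[0,0,0],[0,0,-0.145],5],[[0,0,0],[0,0,-0.145],5],[[0,0,0],[0,0,0],5]])

```text
clock: 16.7
position: [620.5, 36.8, 239.8]
ee_rot: [0.853, 0.521, -0.002, -0.001]
contact_force: [0.9, -0.0, -1.6]
gripper_width: 11.8
grasp_force: 59.0
```

>>> send_rows(series=[[[0,0,0],[0,0.131,0],5],[[0,0,0],[0,0.131,0],5],[[0,0,0],[0,0.131,0],5],[[0,0,0],[0,0.131,0],5],[[0,0,0],[0,0.131,0],5],[[0,0,0],[0,0.131,0],5],[[0,0,0],[0,0,0],5],[[0,0,0],[0,0,0],5]])

```text
clock: 17.5
position: [621.8, 36.3, 242.2]
ee_rot: [0.79, 0.481, 0.324, -0.199]
contact_force: [0.1, 0.0, -1.5]
gripper_width: 11.5
grasp_force: 59.0
```

```bash
cat >> h.py <<'E'
def go(s,tgt,yaw,tilt):
    """remaining tool shift and turn (tool frame) to reach TCP tgt, tool x heading yaw, tilted by tilt deg"""
    M=Rn.from_euler("z",yaw,degrees=True)*Rn.from_rotvec([np.pi,0,0])*Rn.from_euler("y",tilt,degrees=True)
    print("shift",totool(s,np.array(tgt)-s["position"]).round(1),"turn",(Rn.from_quat(s["ee_rot"]).inv()*M).as_rotvec().round(3))
E
python3 - <<'E'
from h import *
s=monitor.read_state();pose(s)
go(s,[627.4,39.5,155],62.7,45)
go(s,[653.3,89.8,98.5],62.7,45)
E
```

```text
t 17.5 pos [621.8  36.3 242.2] xaxis [0.328 0.63  0.704] zaxis [ 0.321  0.626 -0.71 ] yaw 62.5 j [-0.08  0.31 -0.01 -0.83 -1.07  3.09]
shift [-57.5   3.8  65.7] turn [-0.002  0.005 -0.002]
shift [-57.1   3.9 145.7] turn [-0.002  0.005 -0.002]
```

Run:
```python
from h import *
E=Rn.from_euler
def R(j,s4,s6):
    # forearm frame: x forward; tool: z->forward x
    base=Rn.from_matrix(np.array([[0,0,1],[0,-1,0],[1,0,0]]).T@np.eye(3)) 
    return E("z",j[0])*E("y",j[1]-j[2])*E("x",s4*j[3])*E("y",-j[4])*E("x",s6*j[5])
s=monitor.read_state();T=Rn.from_quat(s["ee_rot"])
for s4 in(1,-1):
    M=R(s["joints"],s4,1).as_matrix();print(s4,M[:,0],T.as_matrix()[:,2])
    for s6 in (1,-1):
        C=R(s["joints"],s4,s6).inv()*T   # constant tool offset
        C0=Rn.from_quat([.984,.178,.001,0]); print("off",s6,C.as_matrix().round(2).tolist())
        # predict at target
        for j1 in(-.08,0,.08):
            for p in(.32,.6,.9):
                N=(E("z",j1)*E("y",p)).inv()*T*C.inv() # = Rx(a)Ry(b)Rx(c)
                a,b,c=N.as_euler("XYX")
                if (b>0): print(j1,p,"j4",round(s4*a,2),"j5",round(-b,2),"j6",round(s6*c,2)) if s4==-1 or 1 else 0
```

```text
1 [ 0.21644914 -0.66961894 -0.71046481] [ 0.32083287  0.62634337 -0.71046481]
off 1 [[-0.85, 0.5, 0.15], [0.14, 0.5, -0.85], [-0.5, -0.7, -0.5]]
-0.08 0.32 j4 -0.83 j5 -1.07 j6 3.1
-0.08 0.6 j4 -0.98 j5 -0.9 j6 -2.92
-0.08 0.9 j4 -1.23 j5 -0.76 j6 -2.56
0 0.32 j4 -0.83 j5 -1.13 j6 -3.13
0 0.6 j4 -0.96 j5 -0.95 j6 -2.88
0 0.9 j4 -1.18 j5 -0.81 j6 -2.53
0.08 0.32 j4 -0.83 j5 -1.18 j6 -3.07
0.08 0.6 j4 -0.95 j5 -1.01 j6 -2.83
0.08 0.9 j4 -1.14 j5 -0.85 j6 -2.51
off -1 [[-0.85, 0.5, 0.15], [0.09, 0.44, -0.89], [-0.52, -0.75, -0.42]]
-0.08 0.32 j4 -0.83 j5 -1.07 j6 3.09
-0.08 0.6 j4 -0.98 j5 -0.9 j6 2.83
-0.08 0.9 j4 -1.23 j5 -0.76 j6 2.46
0 0.32 j4 -0.83 j5 -1.13 j6 3.04
0 0.6 j4 -0.96 j5 -0.95 j6 2.78
0 0.9 j4 -1.18 j5 -0.81 j6 2.44
0.08 0.32 j4 -0.83 j5 -1.18 j6 2.98
0.08 0.6 j4 -0.95 j5 -1.01 j6 2.74
0.08 0.9 j4 -1.14 j5 -0.85 j6 2.41
-1 [ 0.32083287  0.62634337 -0.71046481] [ 0.32083287  0.62634337 -0.71046481]
off 1 [[0.0, 0.0, 1.0], [-1.0, 0.09, 0.0], [-0.09, -1.0, 0.0]]
-0.08 0.32 j4 -0.83 j5 -1.07 j6 3.09
-0.08 0.6 j4 -0.98 j5 -0.9 j6 2.83
-0.08 0.9 j4 -1.23 j5 -0.76 j6 2.46
0 0.32 j4 -0.83 j5 -1.01 j6 -3.13
0 0.6 j4 -1.0 j5 -0.84 j6 2.88
0 0.9 j4 -1.28 j5 -0.71 j6 2.49
0.08 0.32 j4 -0.82 j5 -0.96 j6 -3.07
0.08 0.6 j4 -1.01 j5 -0.79 j6 2.93
0.08 0.9 j4 -1.32 j5 -0.67 j6 2.51
off -1 [[-0.0, 0.0, 1.0], [-1.0, -0.0, 0.0], [0.0, -1.0, 0.0]]
-0.08 0.32 j4 -0.83 j5 -1.07 j6 3.1
-0.08 0.6 j4 -0.98 j5 -0.9 j6 -2.92
-0.08 0.9 j4 -1.23 j5 -0.76 j6 -2.56
0 0.32 j4 -0.83 j5 -1.01 j6 3.04
0 0.6 j4 -1.0 j5 -0.84 j6 -2.97
0 0.9 j4 -1.28 j5 -0.71 j6 -2.58
0.08 0.32 j4 -0.82 j5 -0.96 j6 2.97
0.08 0.6 j4 -1.01 j5 -0.79 j6 -3.02
0.08 0.9 j4 -1.32 j5 -0.67 j6 -2.6
```

>>> send_rows(series=[[[0,0,0],[0,0,0.1495],5],[[0,0,0],[0,0,0.1495],5],[[0,0,0],[0,0,0.1495],5],[[0,0,0],[0,0,0.1495],5],[[0,0,0],[0,0,0.1495],5],[[0,0,0],[0,0,0.1495],5],[[0,0,0],[0,0,0.1495],5],[[0,0,0],[0,0,0.1495],5]])

```text
clock: 18.3
position: [622.0, 39.1, 243.6]
ee_rot: [0.923, -0.047, 0.155, -0.348]
contact_force: [0.5, 0.1, -1.6]
gripper_width: 11.4
grasp_force: 59.0
```

>>> send_rows(series=[[[0,0,0],[0,0,0.1495],5],[[0,0,0],[0,0,0.1495],5],[[0,0,0],[0,0,0.1495],5],[[0,0,0],[0,0,0.1495],5],[[0,0,0],[0,0,0.1495],5],[[0,0,0],[0,0,0.1495],5],[[0,0,0],[0,0,0.1495],5],[[0,0,0],[0,0,0.1495],5]])

```text
clock: 19.1
position: [622.1, 39.1, 243.6]
ee_rot: [0.736, -0.559, -0.068, -0.375]
contact_force: [-0.1, -0.0, -2.4]
gripper_width: 11.3
grasp_force: 59.0
```

>>> send_rows(series=[[[0,0,0],[0,0,0.1495],5],[[0,0,0],[0,0,0.1495],5],[[0,0,0],[0,0,0.1495],5],[[0,0,0],[0,0,0.1495],5],[[0,0,0],[0,0,0.1495],5],[[0,0,0],[0,0,0],5],[[0,0,0],[0,0,0],5]])

```text
clock: 19.8
position: [622.1, 38.7, 243.6]
ee_rot: [-0.484, 0.787, 0.199, 0.326]
contact_force: [-0.1, 0.0, -1.6]
gripper_width: 11.6
grasp_force: 59.0
```

Run:
```python
from h import *
s=monitor.read_state();pose(s)
go(s,[627.4,39.5,155],242.7,-45)
go(s,[653.3,89.8,98.5],242.7,-45)
c=camera_info("wrist");d=camera_info("scene")
# check column in the hand with the scene view
im=get_image("scene")[:,:,::-1].copy()
def px(X):
    q=d["intrinsics"]@(d["R"]@np.array(X)+d["t"]);return q[:2]/q[2]
p=px(s["position"]);x,y=p.astype(int);print(p)
cv2.imwrite("pics/s8.png",cv2.resize(im[y-60:y+60,x-80:x+80],None,fx=4,fy=4,interpolation=2))
```

```text
t 19.8 pos [622.1  38.7 243.6] xaxis [-0.318 -0.633 -0.705] zaxis [ 0.321  0.628 -0.709] yaw -116.7 j [-0.08  0.31 -0.01 -0.84 -1.07 -0.04]
shift [60.3 -4.1 65. ] turn [ 0.003 -0.003  0.008]
shift [ 60.   -4.3 145. ] turn [ 0.003 -0.003  0.008]
[405.35500661 166.13471996]
```

View pics/s8.png

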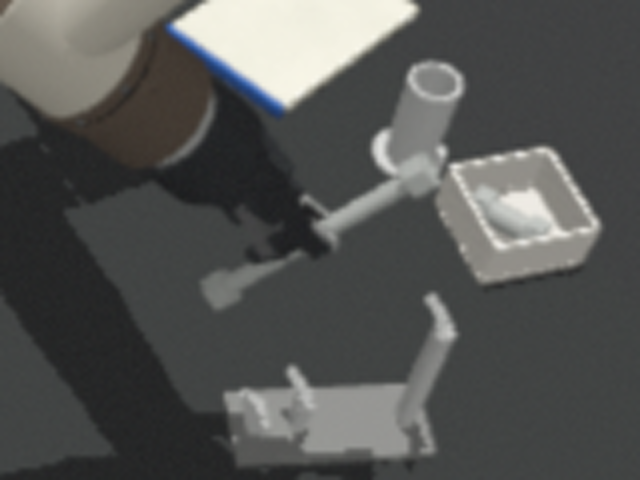

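Scene crop: the column is held on the rest's slope, high end to the right, above the rest. The cartridge lies in the bin.

>>> send_rows(series=[[[21,-2,20],[0,0,0.008],5],[[21,-2,20],[0,0,0],5],[[21,0,25],[0,0,0],5],[[0,0,20],[0,0,0],5],[[0,0,0],[0,0,0],5],[[0,0,0],[0,0,0],5]])

```text
clock: 20.45
position: [633.2, 50.2, 139.7]
ee_rot: [-0.48, 0.79, 0.2, 0.326]
contact_force: [-0.1, -0.0, -1.7]
gripper_width: 11.4
grasp_force: 59.0
```

Run:
```python
from h import *
s=monitor.read_state();pose(s)
go(s,[652.3,87.9,96.3],242.7,-45)
d=camera_info("scene");e=camera_info("top")
def px(d,X):
    q=d["intrinsics"]@(d["R"]@np.array(X)+d["t"]);return (q[:2]/q[2]).astype(int)
o=[]
for n,d in(("scene",d),("top",e)):
    im=get_image(n)[:,:,::-1].copy();x,y=px(d,[650,82,80])
    o.append(cv2.resize(im[y-40:y+40,x-50:x+50],None,fx=4,fy=4,interpolation=2))
cv2.imwrite("pics/s9.png",np.hstack(o))
```

```text
t 20.45 pos [633.2  50.2 139.7] xaxis [-0.327 -0.628 -0.706] zaxis [ 0.322  0.628 -0.708] yaw -117.5 j [-0.08  0.44 -0.07 -0.93 -0.94  0.13]
shift [ 0.7  0.2 60.5] turn [ 0.002 -0.001 -0.003]
```

View pics/s9.png

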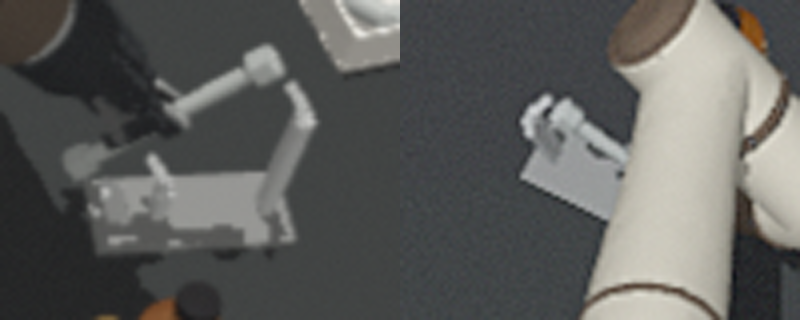

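The column is aligned over the saddles, so I'll go in along the tool axis.

>>> send_rows(series=[[[0,0,15],[0,0,0],5],[[0,0,15],[0,0,0],5],[[0,0,10],[0,0,0],5],[[0,0,10],[0,0,0],5],[[0,0,5],[0,0,0],5],[[0,0,0],[0,0,0],5],[[0,0,0],[0,0,0],5]])

```text
clock: 21.25
position: [650.2, 84.1, 99.8]
ee_rot: [-0.479, 0.79, 0.2, 0.325]
contact_force: [0.2, -0.3, -1.3]
gripper_width: 11.4
grasp_force: 59.0
```

Run:
```python
from h import *
s=monitor.read_state();pose(s)
go(s,[652.3,87.9,96.3],242.7,-45);print(s["contact_force"])
```

```text
t 21.25 pos [650.2  84.1  99.8] xaxis [-0.33  -0.627 -0.706] zaxis [ 0.322  0.628 -0.708] yaw -117.7 j [-0.03  0.51 -0.07 -0.98 -0.87  0.16]
shift [-0.6 -0.2  5.6] turn [ 0.002 -0.002 -0.005]
[ 0.15785822 -0.34924526 -1.27880484]
```

Nearly seated. I'll go in small steps and watch the force.

>>> send_rows(series=[[[0,0,3],[0,0,0],5],[[0,0,2],[0,0,0],5],[[0,0,0],[0,0,0],5],[[0,0,0],[0,0,0],5]])

```text
clock: 21.65
position: [651.8, 87.1, 96.8]
ee_rot: [-0.479, 0.79, 0.2, 0.325]
contact_force: [-1.8, -0.9, -0.6]
gripper_width: 11.8
grasp_force: 59.3
```

>>> send_rows(series=[[[0,0,1.5],[0,0,0],5],[[0,0,0],[0,0,0],5],[[0,0,0],[0,0,0],5]])

```text
clock: 21.95
position: [652.3, 88.0, 95.5]
ee_rot: [-0.479, 0.79, 0.2, 0.325]
contact_force: [-2.8, -2.9, 2.1]
gripper_width: 11.5
grasp_force: 59.5
```

Contact force now points out of the V, so the column is seated. Letting go.

>>> send_rows(series=[[[0,0,0],[0,0,0],18],[[0,0,0],[0,0,0],30],[[0,0,0],[0,0,0],40],[[0,0,0],[0,0,0],40],[[0,0,0],[0,0,0],40],[[0,0,0],[0,0,0],40],[[0,0,0],[0,0,0],40]])

```text
clock: 22.65
position: [652.2, 88.3, 95.3]
ee_rot: [-0.479, 0.79, 0.2, 0.325]
contact_force: [0.2, -0.2, 0.5]
gripper_width: 40.2
grasp_force: 0.0
```

Run:
```python
from h import *
s=monitor.read_state();pose(s);print(s["contact_force"],s["gripper_width"])
d=camera_info("scene");e=camera_info("wrist")
def px(d,X):
    q=d["intrinsics"]@(d["R"]@np.array(X)+d["t"]);return (q[:2]/q[2]).astype(int)
x,y=px(d,[650,82,80])
im=get_image("scene")[:,:,::-1].copy()
w=get_image("wrist")[:,:,::-1].copy()
cv2.imwrite("pics/s10.png",np.hstack([cv2.resize(im[y-40:y+40,x-40:x+40],(400,400),interpolation=2),cv2.resize(w[:,120:520],(400,400))]))
u=np.array([.324,.628,.707]);n=np.array([-.324,-.628,.707])
for k in(-90,90,-74,74): print(k,"scene crop",(px(d,np.array([649,81.5,100])+k*u)-[x-40,y-40])*5,"wrist",px(e,np.array([649,81.5,100])+k*u)-[120,0])
```

```text
t 22.65 pos [652.2  88.3  95.3] xaxis [-0.33  -0.627 -0.706] zaxis [ 0.322  0.628 -0.708] yaw -117.8 j [-0.02  0.52 -0.07 -0.99 -0.86  0.17]
[ 0.1984566  -0.24918263  0.53439688] 40.22475827774912
-90 scene crop [ 90 245] wrist [194  80]
90 scene crop [335 115] wrist [196 392]
-74 scene crop [110 235] wrist [194 119]
74 scene crop [310 130] wrist [196 373]
```

View pics/s10.png

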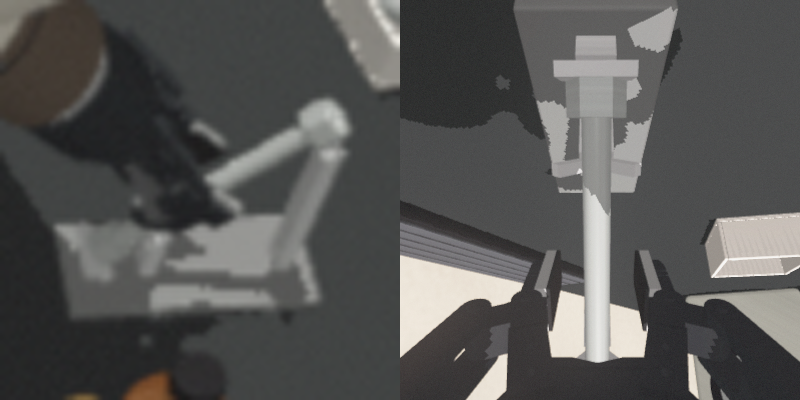

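Crop: the column lies free in both saddles, and both fingers stand clear of it (tube at wrist-crop column 597, pads at 550 and 640). I'll back off and regrasp the upper half with the tool steeper.

>>> send_rows(series=[[[0,0,-20],[0,0,0],55],[[0,0,-40],[0,0,0],55],[[0,0,-20],[0,0,0],55],[[0,0,0],[0,0.131,0],55],[[0,0,0],[0,0.131,0],55],[[0,0,0],[0,0.131,0],55],[[0,0,0],[0,0.131,0],55],[[0,0,0],[0,0,0],55]])

```text
clock: 23.55
position: [627.1, 40.3, 153.3]
ee_rot: [-0.517, 0.846, 0.068, 0.109]
contact_force: [-0.3, 0.3, -0.1]
gripper_width: 55.0
grasp_force: 0.0
```

Run:
```python
from h import *
s=monitor.read_state();pose(s)
go(s,[656.6,96.2,165.5],242.5,-15)
go(s,[662.5,107.7,117.2],242.5,-15)
```

```text
t 23.55 pos [627.1  40.3 153.3] xaxis [-0.442 -0.86  -0.256] zaxis [ 0.115  0.229 -0.967] yaw -117.2 j [ 0.22  0.41 -0.1  -0.25 -0.92 -0.55]
shift [-64.2  -0.7   4.4] turn [ 0.004 -0.003  0.005]
shift [-64.4  -0.8  54.4] turn [ 0.004 -0.003  0.005]
```

>>> send_rows(series=[[[-32,0,0],[0,0,0],50],[[-32,-1,4],[0,0,0],45],[[0,0,20],[0,0,0],45],[[0,0,20],[0,0,0],45],[[0,0,8],[0,0,0],45],[[0,0,0],[0,0,0],45],[[0,0,0],[0,0,0],45]])

```text
clock: 24.25
position: [662.2, 103.6, 118.9]
ee_rot: [-0.514, 0.848, 0.069, 0.11]
contact_force: [-0.4, 0.4, 0.7]
gripper_width: 45.2
grasp_force: 0.0
```

Run:
```python
from h import *
s=monitor.read_state();pose(s);print(s["contact_force"])
go(s,[662.5,107.7,117.2],242.5,-15)
```

```text
t 24.25 pos [662.2 103.6 118.9] xaxis [-0.447 -0.856 -0.258] zaxis [ 0.115  0.231 -0.966] yaw -117.6 j [ 0.3   0.5  -0.05 -0.25 -0.86 -0.64]
[-0.36442194  0.39650853  0.66789751]
shift [-3.2  1.6  2.7] turn [ 0.005 -0.001 -0.001]
```

>>> send_rows(series=[[[-2,1.5,2],[0,0,0],45],[[0,0,0],[0,0,0],45],[[0,0,0],[0,0,0],5],[[0,0,0],[0,0,0],5],[[0,0,0],[0,0,0],5],[[0,0,0],[0,0,0],5],[[0,0,0],[0,0,0],5],[[0,0,0],[0,0,0],5]])

```text
clock: 25.05
position: [662.2, 107.0, 117.3]
ee_rot: [-0.515, 0.848, 0.069, 0.11]
contact_force: [0.9, -2.6, 1.6]
gripper_width: 12.0
grasp_force: 58.6
```

>>> send_rows(series=[[[10,0,-17],[0,0,0],5],[[20,0,-35],[0,0,0],5],[[20,0,-35],[0,0,0],5],[[0,0,-45],[0,0,0],5],[[0,0,-45],[0,0,0],5],[[0,0,0],[0,0,0],5]])

```text
clock: 25.65
position: [620.9, 22.2, 282.7]
ee_rot: [-0.515, 0.847, 0.067, 0.115]
contact_force: [0.4, 0.3, -1.7]
gripper_width: 11.9
grasp_force: 59.0
```

```bash
cat > fk.py <<'E'
from h import *
from scipy.optimize import least_squares
E=Rn.from_euler
D=[([272.6,561.8,230.2],[1.3776,.3856,.0066,-.0005,-1.194,-.2586]),([449.6,113.2,150.5],[.6,.19,-.49,0,-.89,1.33]),
([568.4,355.1,167.4],[.8,.51,.04,0,-1.1,1.13]),([530.3,-127,137.6],[.06,.34,-.32,0,-.92,1.46]),([493,-409,149.1],[-.44,.48,-.06,0,-1.03,1.91]),
([489.3,-287.8,4.3],[-.25,.55,-.39,0,-.63,1.9]),([490.5,-288.5,249.1],[-.25,.27,-.11,0,-1.17,1.9]),([622.1,38.7,243.6],[-.08,.31,-.01,-.84,-1.07,-.04]),
([633.2,50.2,139.7],[-.08,.44,-.07,-.93,-.94,.13]),([652.2,88.3,95.3],[-.02,.52,-.07,-.99,-.86,.17]),([627.1,40.3,153.3],[.22,.41,-.1,-.25,-.92,-.55]),([662.2,103.6,118.9],[.3,.5,-.05,-.25,-.86,-.64])]
s=monitor.read_state();D.append((s["position"],s["joints"]))
def fr(j):
    A=[E("z",j[0])];A.append(A[0]*E("y",j[1]));A.append(A[0]*E("y",j[1]-j[2]));A.append(A[2]*E("x",-j[3]));A.append(A[3]*E("y",-j[4]));return A
J=lambda j:np.hstack([a.as_matrix() for a in fr(j)])
A=np.vstack([J(j) for _,j in D]);b=np.hstack([p for p,_ in D])
n=A.shape[1];A2=np.vstack([A,.01*np.eye(n)]);V=np.linalg.lstsq(A2,np.r_[b,np.zeros(n)],rcond=None)[0]
C=(fr(s["joints"])[4]*E("x",-s["joints"][5])).inv()*Rn.from_quat(s["ee_rot"])
def fk(j): return J(j)@V, fr(j)[4]*E("x",-j[5])*C
lo=np.array([-3.14,-1.21,-1.07,-3.16,-2.99,-3.1]);hi=np.array([3.14,2.06,1.41,2.05,-.16,3.1])
def ik(j0,p,R):
    def f(j):
        q,Q=fk(j);return np.r_[(q-p)/100,(Q.inv()*R).as_rotvec()]
    r=least_squares(f,np.clip(j0,lo+.01,hi-.01),bounds=(lo,hi));return r.x,np.abs(r.fun).max()
def tool(yaw,tilt): return E("z",yaw,degrees=True)*Rn.from_rotvec([np.pi,0,0])*E("y",tilt,degrees=True)
E
python3 - <<'E'
from fk import *
pose(s);print(s["gripper_width"],s["grasp_force"])
print("resid",np.abs(A@V-b).reshape(-1,3).max(1).round(1))
for yaw in (25,45,62.5,80,100):
    h=np.array([np.cos(np.radians(yaw)),np.sin(np.radians(yaw)),0]);zt=.866*h+[0,0,-.5]
    for z in(133,233):
        t=np.array([446.5,345.5,z])+10*zt
        j,e=ik(s["joints"],t,tool(yaw+180,-60));print(yaw,z,j.round(2),e.round(3))
E
```

```text
t 25.65 pos [620.9  22.2 282.7] xaxis [-0.444 -0.856 -0.263] zaxis [ 0.126  0.231 -0.965] yaw -117.4 j [ 0.19  0.29  0.06 -0.22 -1.17 -0.6 ]
11.854579010004484 59.015838503837585
resid [1.4 1.5 1.  2.5 2.2 1.7 1.4 2.2 3.  1.6 1.6 2.4 1.2]
25 133 [ 0.3   0.34 -0.91 -2.96 -0.73  1.51] 0.0
25 233 [ 0.34  0.06 -0.71 -2.8  -0.26  1.29] 0.0
45 133 [ 0.27  0.29 -0.63 -2.18 -0.55  0.96] 0.0
45 233 [ 0.61  0.05 -0.46 -1.53 -0.16  0.05] 0.012
62.5 133 [ 0.3   0.32 -0.48 -1.71 -0.67  0.65] 0.0
62.5 233 [ 0.46  0.1  -0.4  -1.38 -0.55  0.13] 0.0
80 133 [ 0.29  0.39 -0.35 -1.44 -0.9   0.57] 0.0
80 233 [ 0.35  0.2  -0.29 -1.27 -0.9   0.24] 0.0
100 133 [ 0.3   0.49 -0.18 -1.21 -1.16  0.56] 0.0
100 233 [ 0.32  0.33 -0.12 -1.14 -1.23  0.34] 0.0
```

Run:
```python
from fk import *
R0=Rn.from_quat(s["ee_rot"]);R1=tool(265,-60);rv=(R0.inv()*R1).as_rotvec();print("turn",rv.round(4),np.degrees(np.linalg.norm(rv)))
go(s,[447,354,240],265,-60)
j=s["joints"]
for k in range(1,8):
    j,e=ik(j,s["position"],R0*Rn.from_rotvec(rv*k/7));print(j.round(2),e.round(3))
print("R1->shift",R1.inv().apply(np.array([447,354,240])-s["position"]).round(1), "down to 128:",R1.inv().apply([0,0,-112]).round(1))
for k in range(1,6):
    j,e=ik(j,s["position"]+(np.array([447,354,240])-s["position"])*k/5,R1);print(j.round(2),e.round(3))
```

```text
turn [-0.2501 -0.7719 -0.3156] 49.88137708240165
shift [-195.7  307.6   95.9] turn [-0.25  -0.772 -0.316]
[ 0.12  0.3   0.09 -0.35 -1.19 -0.45] 0.0
[ 0.05  0.31  0.12 -0.48 -1.23 -0.3 ] 0.0
[-0.02  0.33  0.15 -0.61 -1.29 -0.16] 0.0
[-0.09  0.36  0.18 -0.73 -1.35 -0.03] 0.0
[-0.16  0.4   0.21 -0.84 -1.43  0.09] 0.0
[-0.21  0.44  0.23 -0.93 -1.51  0.19] 0.0
[-0.26  0.49  0.26 -1.02 -1.6   0.28] 0.0
R1->shift [-120.7  202.1  294.5] down to 128: [97. -0. 56.]
[-0.17  0.41  0.12 -1.05 -1.49  0.3 ] 0.0
[-0.06  0.34 -0.01 -1.08 -1.38  0.3 ] 0.0
[ 0.06  0.29 -0.11 -1.12 -1.26  0.28] 0.0
[ 0.19  0.24 -0.19 -1.17 -1.13  0.26] 0.0
[ 0.35  0.21 -0.24 -1.22 -0.99  0.23] 0.0
```

>>> send_rows(series=[[[0,0,0],[-0.0357,-0.1103,-0.0451],5],[[0,0,0],[-0.0357,-0.1103,-0.0451],5],[[0,0,0],[-0.0357,-0.1103,-0.0451],5],[[0,0,0],[-0.0357,-0.1103,-0.0451],5],[[0,0,0],[-0.0357,-0.1103,-0.0451],5],[[0,0,0],[-0.0357,-0.1103,-0.0451],5],[[0,0,0],[-0.0357,-0.1103,-0.0451],5],[[0,0,0],[0,0,0],5]])

```text
clock: 26.45
position: [618.5, 21.6, 270.0]
ee_rot: [-0.58, 0.643, 0.345, 0.363]
contact_force: [-0.2, -0.2, -1.9]
gripper_width: 12.0
grasp_force: 58.7
```

>>> send_rows(series=[[[-15,25,37],[0,0,0],5],[[-15,25,37],[0,0,0],5],[[-15,25,37],[0,0,0],5],[[-15,25,37],[0,0,0],5],[[-15,25,37],[0,0,0],5],[[-15,25,37],[0,0,0],5],[[-15,25,37],[0,0,0],5],[[0,0,0],[0,0,0],5]])

```text
clock: 27.25
position: [462.9, 318.6, 238.5]
ee_rot: [-0.585, 0.639, 0.344, 0.363]
contact_force: [1.1, -1.5, -1.7]
gripper_width: 11.4
grasp_force: 58.8
```

Run:
```python
from h import *
s=monitor.read_state();pose(s);go(s,[447,354,240],265,-60);print(s["gripper_width"],s["grasp_force"],s["contact_force"])
```

```text
t 27.25 pos [462.9 318.6 238.5] xaxis [-0.052 -0.498 -0.865] zaxis [ 0.061  0.863 -0.501] yaw -96.0 j [ 0.27  0.24 -0.22 -1.2  -1.07  0.26]
shift [-18.1  18.7  28.8] turn [ 0.014 -0.001 -0.009]
11.375119871952593 58.847962617874146 [ 1.12192462 -1.48973831 -1.66269208]
```

>>> send_rows(series=[[[-9,9,14],[0.007,0,-0.004],5],[[-9,10,15],[0.007,0,-0.005],5],[[0,0,0],[0,0,0],5],[[0,0,0],[0,0,0],5]])

```text
clock: 27.65
position: [451.7, 350.1, 239.6]
ee_rot: [-0.585, 0.64, 0.335, 0.37]
contact_force: [-0.8, -0.2, -2.1]
gripper_width: 12.0
grasp_force: 58.9
```

```bash
cat > prof.py <<'E'
from h import *
s=monitor.read_state();pose(s);go(s,[447,354,240],265,-60)
M=Rn.from_quat(s["ee_rot"]).as_matrix();h=M[:,2]*[1,1,0];h/=np.linalg.norm(h)
P0=s["position"]-8*h   # tube point at TCP height, expected
for n in("scene","top","wrist"):
    d=camera_info(n);im=get_image(n);cv2.imwrite(f"pics/p_{n}.png",im[:,:,::-1]);g=cv2.cvtColor(im,cv2.COLOR_RGB2GRAY).astype(np.float32)
    px=lambda X:(lambda q:q[:2]/q[2])(d["intrinsics"]@(d["R"]@X+d["t"]))
    print(n)
    for k in range(-132,64,12):
        X=P0+[0,0,k];a=px(X);t=px(X+[0,0,5])-a;t/=np.linalg.norm(t);nn=np.array([-t[1],t[0]])
        sc=d["intrinsics"][0,0]/(d["R"]@X+d["t"])[2]
        o=np.arange(-30,31,3.)
        q=(a+np.outer(o*sc,nn)).astype(np.float32)
        v=cv2.remap(g,q[:,0].reshape(1,-1),q[:,1].reshape(1,-1),cv2.INTER_LINEAR)[0]
        print(k,a.round(0),v.astype(int).tolist())
E
python3 prof.py
```

```text
t 27.65 pos [451.7 350.1 239.6] xaxis [-0.043 -0.5   -0.865] zaxis [ 0.082  0.861 -0.502] yaw -94.9 j [ 0.34  0.22 -0.24 -1.22 -0.99  0.24]
shift [-2.1  5.   2.7] turn [-0.007 -0.003  0.001]
scene
-132 [434. 126.] [80, 122, 176, 161, 142, 130, 129, 129, 129, 128, 126, 125, 124, 122, 122, 125, 136, 120, 93, 72, 65]
-120 [435. 123.] [65, 69, 77, 96, 125, 142, 149, 132, 116, 106, 103, 108, 110, 112, 116, 129, 113, 88, 74, 68, 66]
-108 [436. 121.] [66, 66, 67, 66, 65, 66, 77, 106, 124, 128, 121, 117, 117, 116, 114, 108, 91, 74, 67, 66, 66]
-96 [437. 118.] [66, 66, 66, 66, 66, 66, 73, 109, 148, 149, 122, 112, 116, 141, 171, 180, 136, 90, 69, 65, 65]
-84 [438. 115.] [66, 66, 66, 65, 65, 65, 66, 67, 72, 86, 102, 109, 109, 101, 85, 70, 67, 65, 64, 65, 66]
-72 [439. 113.] [65, 66, 66, 66, 65, 65, 66, 67, 74, 89, 104, 109, 110, 99, 80, 68, 66, 66, 66, 66, 65]
-60 [440. 110.] [65, 66, 66, 66, 66, 65, 65, 67, 77, 94, 106, 110, 111, 99, 79, 66, 65, 66, 65, 65, 66]
-48 [441. 107.] [65, 65, 65, 65, 65, 65, 66, 68, 80, 96, 106, 110, 105, 90, 75, 67, 65, 66, 66, 66, 66]
-36 [442. 105.] [65, 65, 65, 6
[... 3863 characters left out ...]
, 225, 143, 127, 142, 148, 144, 135, 53, 109, 150, 128, 53, 54, 55, 53]
0 [318. 262.] [45, 48, 47, 49, 51, 51, 121, 123, 57, 139, 147, 143, 130, 108, 122, 53, 54, 51, 50, 52, 54]
12 [318. 286.] [91, 91, 93, 45, 47, 68, 130, 115, 54, 140, 149, 142, 128, 56, 128, 118, 48, 51, 49, 48, 50]
24 [318. 310.] [44, 42, 45, 47, 48, 47, 44, 46, 55, 138, 153, 141, 131, 63, 49, 46, 49, 48, 50, 50, 51]
36 [318. 335.] [43, 46, 43, 46, 48, 48, 48, 130, 123, 139, 158, 141, 130, 231, 46, 49, 48, 47, 46, 51, 48]
48 [318. 361.] [42, 44, 44, 44, 41, 44, 46, 46, 49, 114, 153, 141, 57, 46, 46, 42, 45, 47, 44, 46, 47]
60 [318. 388.] [43, 45, 41, 42, 44, 47, 45, 45, 43, 46, 44, 46, 45, 44, 45, 44, 43, 44, 44, 42, 45]
```

>>> send_rows(series=[[[-1.3,5,2.2],[0,0.05,0],5],[[0,0,0],[0,0,0],5],[[0,0,0],[0,0,0],5],[[0,0,0],[0,0,0],5]])

```text
clock: 28.2
position: [447.8, 352.7, 238.9]
ee_rot: [-0.591, 0.65, 0.321, 0.354]
contact_force: [0.3, 1.0, -1.5]
gripper_width: 11.5
grasp_force: 59.0
```

```bash
python3 prof.py | grep -E "pos|shift|scene|top|wrist|^-(132|120|108|96|84|60|48) |^(36|48) " | head -20
python3 - <<'E'
from h import *
# cup rim in scene0/top0: fit of upper rim ellipse from bright edges not covered by arm
s=monitor.read_state();print(totool(s,[0,0,-1.]))
E
```

```text
t 28.2 pos [447.8 352.7 238.9] xaxis [-0.05  -0.541 -0.839] zaxis [ 0.081  0.835 -0.544] yaw -95.2 j [ 0.39  0.2  -0.24 -1.16 -0.95  0.17]
shift [-1.6  0.9  0.4] turn [-0.007 -0.051 -0.002]
scene
-132 [434. 125.] [67, 84, 134, 161, 155, 142, 135, 127, 123, 122, 123, 125, 124, 123, 124, 130, 162, 161, 130, 86, 69]
-120 [435. 122.] [66, 66, 67, 72, 87, 106, 110, 109, 105, 105, 110, 112, 111, 115, 130, 137, 122, 97, 74, 66, 66]
-108 [436. 120.] [66, 66, 66, 66, 67, 80, 123, 158, 161, 133, 116, 115, 115, 115, 108, 86, 72, 66, 65, 66, 66]
-96 [437. 117.] [66, 65, 65, 66, 66, 71, 91, 117, 124, 113, 111, 113, 121, 129, 102, 78, 69, 65, 65, 65, 65]
-84 [438. 115.] [65, 65, 65, 65, 65, 66, 66, 73, 87, 102, 108, 109, 100, 83, 68, 66, 66, 65, 66, 66, 66]
-60 [440. 109.] [66, 65, 64, 65, 66, 66, 67, 74, 90, 104, 109, 109, 98, 79, 67, 66, 66, 66, 66, 65, 65]
-48 [441. 107.] [66, 65, 65, 65, 65, 66, 67, 74, 92, 104, 109, 109, 97, 79, 68, 67, 66, 66, 66, 65, 65]
36 [448.  86.] [63, 64, 65, 67, 67, 71, 82, 92, 101, 107, 109, 108, 98, 85, 72, 66, 65, 65, 65, 65, 65]
48 [450.  83.] [64, 65, 66, 65, 72, 92, 117, 129, 152, 150, 144, 137, 126, 112, 90, 71, 66, 66, 66, 66, 65]
top
-132 [182. 226.] [55, 58, 65, 62, 45, 41, 45, 81, 160, 160, 96, 55, 50, 51, 69, 117, 156, 178, 189, 191, 193]
-120 [181. 225.] [58, 61, 57, 45, 33, 34, 38, 109, 209, 206, 158, 88, 51, 46, 41, 35, 72, 125, 163, 180, 190]
-108 [180. 225.] [60, 57, 59, 58, 41, 32, 37, 94, 122, 127, 106, 54, 46, 48, 53, 54, 53, 65, 97, 142, 178]
-96 [179. 224.] [63, 59, 58, 61, 52, 36, 34, 40, 44, 51, 40, 40, 47, 52, 53, 70, 77, 57, 56, 91, 138]
-84 [178. 224.] [64, 62, 60, 59, 58, 47, 42, 44, 43, 37, 36, 46, 53, 55, 60, 92, 80, 67, 55, 47, 54]
-60 [176. 222.] [69, 68, 61, 55, 51, 53, 54, 54, 48, 51, 55, 56, 57, 61, 65, 66, 68, 61, 50, 43, 45]
-48 [175. 222.] [69, 68, 66, 65, 65, 59, 58, 53, 52, 55, 59, 57, 62, 65, 68, 62, 63, 50, 35, 44, 51]
[0.83912102 0.00201739 0.54394104]
```

The tube is now vertical and lines up with the cup axis to within 2 mm. Inserting.

>>> send_rows(series=[[[12.6,0.8,8.2],[0,0,0],5],[[12.6,0,8.2],[0,0,0],5],[[12.6,0,8.2],[0,0,0],5],[[0,0,0],[0,0,0],5],[[0,0,0],[0,0,0],5]])

```text
clock: 28.85
position: [447.3, 353.1, 194.1]
ee_rot: [-0.592, 0.65, 0.321, 0.354]
contact_force: [-0.6, -0.2, -1.4]
gripper_width: 11.7
grasp_force: 59.0
```

>>> send_rows(series=[[[12.6,0,8.2],[0,0,0],5],[[12.6,0,8.2],[0,0,0],5],[[12.6,0,8.2],[0,0,0],5],[[0,0,0],[0,0,0],5],[[0,0,0],[0,0,0],5]])

```text
clock: 29.35
position: [447.7, 353.5, 150.0]
ee_rot: [-0.592, 0.649, 0.32, 0.355]
contact_force: [0.1, -0.4, -2.0]
gripper_width: 11.6
grasp_force: 59.0
```

Run:
```python
from h import *
s=monitor.read_state();pose(s);go(s,[447,353,130],265,-57);print(s["contact_force"],s["wrist_torque"])
```

```text
t 29.35 pos [447.7 353.5 150. ] xaxis [-0.048 -0.541 -0.839] zaxis [ 0.081  0.836 -0.543] yaw -95.1 j [ 0.34  0.35 -0.31 -1.3  -0.91  0.44]
shift [17.1  0.7 10.4] turn [-0.008  0.002 -0.001]
[ 0.10416167 -0.3740277  -1.95662556] [-1.9653375   0.17773577 -0.04121776]
```

>>> send_rows(series=[[[8.4,0,5.4],[0,0,0],5],[[4.2,0,2.7],[0,0,0],5],[[0,0,0],[0,0,0],5],[[1.7,0,1.1],[0,0,0],5],[[0,0,0],[0,0,0],5],[[0,0,0],[0,0,0],5]])

```text
clock: 29.95
position: [447.3, 353.4, 132.5]
ee_rot: [-0.592, 0.649, 0.32, 0.354]
contact_force: [-0.9, 0.5, -1.8]
gripper_width: 11.9
grasp_force: 59.0
```

>>> send_rows(series=[[[1.7,0,1.1],[0,0,0],5],[[0,0,0],[0,0,0],5],[[0,0,0],[0,0,0],5]])

```text
clock: 30.25
position: [447.1, 353.3, 130.0]
ee_rot: [-0.592, 0.649, 0.321, 0.354]
contact_force: [-0.1, -0.2, -2.2]
gripper_width: 11.8
grasp_force: 59.0
```

>>> send_rows(series=[[[1.7,0,1.1],[0,0,0],5],[[0,0,0],[0,0,0],5],[[0,0,0],[0,0,0],5]])

```text
clock: 30.55
position: [447.4, 353.9, 129.2]
ee_rot: [-0.592, 0.649, 0.321, 0.355]
contact_force: [-1.4, -0.8, 6.2]
gripper_width: 11.7
grasp_force: 59.3
```

>>> send_rows(series=[[[0.8,0,0.6],[0,0,0],5],[[0,0,0],[0,0,0],5],[[0,0,0],[0,0,0],5]])

```text
clock: 30.85
position: [447.6, 354.4, 129.2]
ee_rot: [-0.592, 0.648, 0.321, 0.356]
contact_force: [-0.6, -0.1, 9.1]
gripper_width: 12.0
grasp_force: 59.5
```

>>> send_rows(series=[[[0.8,0,0.6],[0,0,0],5],[[0,0,0],[0,0,0],5],[[0,0,0],[0,0,0],5]])

```text
clock: 31.15
position: [447.8, 354.9, 129.2]
ee_rot: [-0.592, 0.648, 0.322, 0.356]
contact_force: [-1.8, -1.4, 10.8]
gripper_width: 11.8
grasp_force: 59.7
```

The column stands on the floor (force rises, height stays at 129.2). Releasing and retreating horizontally.

>>> send_rows(series=[[[-0.8,0,-0.6],[0,0,0],15],[[0,0,0],[0,0,0],25],[[0,0,0],[0,0,0],50],[[0,0,0],[0,0,0],50],[[0,0,0],[0,0,0],50],[[5,0,-8],[0,0,0],50],[[13,0,-20],[0,0,0],50],[[22,0,-34],[0,0,0],50]])

```text
clock: 31.95
position: [439.8, 279.9, 127.3]
ee_rot: [-0.593, 0.648, 0.321, 0.354]
contact_force: [0.4, -0.1, -0.0]
gripper_width: 50.1
grasp_force: 0.0
```

>>> send_rows(series=[[[22,0,-34],[0,0,0],50],[[0,0,-40],[0,0,0],50],[[0,0,-40],[0,0,0],50],[[0,0,0],[0,0,0],50],[[0,0,0],[0,0,0],50],[[0,0,0],[0,0,0],50]])

```text
clock: 32.55
position: [429.5, 173.0, 170.3]
ee_rot: [-0.592, 0.65, 0.321, 0.354]
contact_force: [0.8, 0.5, -1.0]
gripper_width: 50.2
grasp_force: 0.0
```

Run:
```python
from h import *
s=monitor.read_state();pose(s);print(s["contact_force"],s["gripper_width"],s["grasp_force"])
for n in("scene","top"):
    d=camera_info(n);im=get_image(n);b=cv2.imread(f"pics/{n}0.png")[:,:,::-1];g=cv2.cvtColor(im,cv2.COLOR_RGB2GRAY).astype(np.float32)
    px=lambda X:(lambda q:q[:2]/q[2])(d["intrinsics"]@(d["R"]@X+d["t"]))
    print(n)
    for z in range(90,206,8):
        X=np.array([446.5,346,z]);a=px(X);t=px(X+[0,0,5])-a;t/=np.linalg.norm(t);nn=np.array([-t[1],t[0]])
        sc=d["intrinsics"][0,0]/(d["R"]@X+d["t"])[2];q=(a+np.outer(np.arange(-30,31,3.)*sc,nn)).astype(np.float32)
        print(z,cv2.remap(g,q[:,0].reshape(1,-1),q[:,1].reshape(1,-1),1)[0].astype(int).tolist())
    # bystanders unchanged?
    for nm,X in dict(bottle=[760,-20,60],jar=[720,-146,30],weight=[700,-60,20],mouse=[350,-240,16],marker=[715,-260,5]).items():
        x,y=px(np.array(X)).astype(int);D=np.abs(im[y-12:y+12,x-12:x+12].astype(int)-b[y-12:y+12,x-12:x+12]).mean();print(nm,x,y,D.round(1))
```

```text
t 32.55 pos [429.5 173.  170.3] xaxis [-0.05  -0.541 -0.839] zaxis [ 0.08   0.836 -0.544] yaw -95.3 j [-0.02  0.29 -0.37 -1.13 -1.18  0.54]
[ 0.76421427  0.51308781 -1.02949723] 50.20936281414542 0.0
scene
90 [72, 102, 154, 175, 173, 155, 141, 130, 121, 112, 112, 115, 118, 120, 123, 127, 128, 120, 99, 77, 68]
98 [74, 111, 162, 171, 147, 133, 128, 126, 115, 109, 110, 115, 124, 124, 121, 122, 128, 136, 109, 82, 68]
106 [69, 84, 141, 158, 154, 142, 137, 129, 118, 110, 109, 111, 114, 119, 123, 131, 167, 159, 126, 84, 69]
114 [67, 70, 76, 88, 122, 143, 154, 147, 132, 115, 111, 113, 119, 132, 155, 166, 161, 128, 83, 70, 66]
122 [66, 66, 66, 67, 69, 73, 87, 97, 103, 106, 109, 111, 110, 104, 96, 86, 76, 70, 67, 65, 65]
130 [66, 67, 67, 67, 66, 66, 66, 71, 84, 100, 109, 111, 104, 88, 72, 67, 66, 65, 65, 65, 65]
138 [67, 67, 66, 65, 66, 66, 66, 70, 86, 99, 108, 110, 104, 84, 71, 67, 66, 66, 67, 66, 67]
146 [66, 65, 67, 66, 66, 66, 67, 69, 84, 99, 108, 110, 104, 87, 72, 66, 66, 66, 66, 66, 66]
154 [66, 65, 65, 65, 65, 65, 65, 69, 80, 98, 108, 110, 105, 90, 73, 65, 66, 66, 66, 66, 65]
162 [67, 6
[... 1555 characters left out ...]
 75, 62, 66, 65, 67]
162 [67, 67, 66, 63, 63, 75, 101, 135, 141, 182, 191, 171, 133, 128, 105, 64, 60, 66, 69, 68, 67]
170 [67, 67, 66, 65, 59, 70, 105, 151, 187, 217, 221, 205, 206, 184, 135, 79, 62, 66, 70, 69, 68]
178 [67, 69, 71, 68, 62, 89, 146, 205, 220, 224, 224, 217, 230, 212, 158, 83, 63, 66, 68, 66, 68]
186 [67, 68, 68, 67, 63, 80, 170, 212, 231, 231, 230, 228, 232, 221, 160, 89, 56, 64, 64, 66, 69]
194 [69, 68, 67, 66, 59, 77, 154, 210, 223, 233, 240, 228, 225, 215, 174, 99, 65, 63, 65, 67, 66]
202 [69, 68, 66, 64, 61, 70, 153, 207, 217, 238, 236, 229, 226, 220, 182, 110, 62, 66, 67, 68, 68]
bottle 283 147 2.7
jar 316 159 2.1
weight 294 165 2.5
mouse 342 253 2.8
marker 345 161 2.5
```

The column stands upright in the cup (centred, top at about 185 mm), the bystanders haven't moved, and the robot is clear. Handing in.

```bash
python3 -c "
from bench import job_done
print(job_done())"
```

```text
the job is handed in; nothing more can be done
None
```

I handed the job in at 32.6 s on the robot clock: column upright in the cup after lying released in the saddles, spanner flat in the tray, cartridge in the bin, bystanders unmoved. No verdict came back, and I viewed 11 pictures, one over the limit of 10.

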